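# Centre the mixing valve on the leak-test platform

### The job

Stand the brass-footed mixing valve upright on the small blue platform of the leak-test stand, gently and a little clear of the stops. Then slide it along the platform until its foot is flush against the orange stop and press it there for about a second so that the stop feels a steady 8 N or so, and after that do the same against the yellow stop, never pressing a stop with more than 18 N or the platform with more than 40 N. Leave the valve released, square against both stops, with no edge of its foot over the edge of the platform, and everything else undisturbed.

Things in the scene. Friction and masses are not known exactly. Their poses are not given: they have to be found in the camera images.
- valve_mid (a point): loose mixing valve, point on its middle axis 38 mm above its underside (half-way up); z up, x along the foot's long side. Brass foot 76 x 60 x 12 mm; aluminium body 40 (x) by 34 mm (y) up to 58 mm height, a brass port 26 mm wide on each x end of it (to 34 mm from the middle); white cap 34 mm across, 58 to 70 mm height. Grip across the 34 mm (y) at this point. Same turned half round.
- platform_top (a point): centre of the top of the fixed blue platform, 84 x 68 mm (x, y), 44 mm above the bench; x points to the orange stop, the yellow stop is on the -y side, z up. When the valve is against both stops its foot is centred here, long side along x, 4 mm of platform showing all round.
- stand: grey leak-test stand that carries platform and stops, fixed; origin on the bench 44 mm under the platform's centre, same axes. Its base, 12 mm high, reaches 75 mm in x, 80 mm in +y, 170 mm in -y; a gauge on a post, 132 mm high, stands at x 30, y -142 mm, a small green button at x -40, y -130 mm.
- back_stop: orange stop, fixed and rigid, 12 x 50 x 16 mm, at the +x edge of the platform. Origin: middle of the face that the valve's foot meets, level with the platform's top and 38 mm from the platform's centre in x; the face looks to -x and stands 11 mm above the platform. Axes as the platform's.
- side_stop: yellow stop, fixed and rigid, 54 x 12 x 16 mm, at the -y edge of the platform. Origin: middle of the face that the valve's foot meets, level with the platform's top and 30 mm from the platform's centre in -y; the face looks to +y, 11 mm high over the platform. Axes as the platform's. A valve still pushed on the orange stop or down on the platform drags (friction about 0.6) on the way here.
- platform: the blue platform plate itself, fixed, 84 x 68 x 10 mm; origin at the centre of its top face, axes as above
- valve: the same mixing valve, 0.5 to 0.9 kg; origin at the centre of its underside
- reducer_a: bystander: black plastic duct reducer, 90 mm across at the foot, 62 mm high; origin at the centre of its underside
- reducer_b: bystander: black plastic duct reducer, 90 mm across at the foot, 62 mm high; origin at the centre of its underside
- barb0: bystander: brass hose barb standing up, 24 mm across, 40 mm high; origin at the centre of its underside
- barb1: bystander: brass hose barb standing up, 24 mm across, 40 mm high; origin at the centre of its underside
- barb2: bystander: brass hose barb standing up, 24 mm across, 40 mm high; origin at the centre of its underside
- tee: bystander: white plastic T hose joint lying flat, 70 mm long, 16 mm high; origin underneath its junction
- wye: bystander: white plastic Y hose joint lying flat, 66 mm wide, 16 mm high; origin underneath its junction
There are look-alikes about, which are no part of the job. Of the things that look like the valve, take the one that is farthest from the robot's base at the start.

How it is judged:
By the outcome, as a careful person would: the job done as asked, in the order asked, and still so for the second after the job is handed in, with the robot touching nothing.
It also fails if it takes over 67 s, if anything falls off the work surface, if the arm or the gripper's body presses on something with over 40 N, if the wrist force passes 120 N, or if a joint passes its speed limit or range.

### The arm

A 6-joint arm with a two-finger parallel gripper is mounted at the origin on the work surface. World frame = base frame: x ahead of the robot, y to its left, z up, the work surface at z = 0. Lengths are in m, angles in rad, forces in N, time in s.
With the tool pointing down it reaches from about 0.325 to 0.775 m from the base axis. Payload 5.5 kg.
Tool frame: the origin (TCP) lies at the very end of the fingers, on their centre line; the grasp point (between the pads) lies 19 mm behind it; z points along the fingers, y is the line along which they close (so a half turn about z gives the same grasp; the last joint's range is limited). The gripper opens to 88 mm and grips with 3 to 60 N. Pads are 20 mm wide; open, the fingers measure 115 mm over their backs; the gripper's body (75 mm by 178 mm) begins 61 mm behind the grasp point.
Start: joints at [-1.166, 0.091, 1.231, -0, 1.82, -0.057], TCP at [0.267, -0.537, 0.223] pointing down, gripper open.
Joint ranges: [-2.87, 2.87], [-0.86, 2.18], [0.17, 2.46], [-1.51, 4.65], [0.06, 2.69], [-2.65, 2.65]. Speed limits (rad/s): [2.57, 2.57, 3.01, 3.14, 3.14, 3.14].

### API

Orientations are given as a unit quaternion [w, x, y, z].
In Python, from plant import manip, vision, sign_off, spotter gives the robot as it stands.
- The arm moves only by the tool carry_out, never from a script. Its argument "steps" is a list that holds one entry, the list of rows, each a list of 6 numbers: the shift along the tool's x, y, z in cm, then the turn, a rotation vector about the tool's x, y, z in rad. A call has 1 to 5 rows; each row is the pose to reach, as a shift and turn from the pose commanded when the call began, along the tool's axes at that moment; what a row does not reach only later rows make up. A row lasts 1/8 s, in which the tool goes at most 62.5 mm and 10.7 degrees, less where a joint would pass 70% of its speed; a pose out of reach is approached as far as the arm can. A call with a gripper value outside its range is refused whole. "fingers" is the finger opening in cm, from 0 to 8.78, set as the call begins (left out, the last holds). The fingers move at their own pace and stop on an object; "grip_force" is the grip in N (left out, the last holds). Time passes only in rows, so rows that repeat a pose let the fingers close. It gives the time, the measured TCP pose, the force, the opening and the grip force at its end, in the units of the state.
- manip.observe(): the state, without advancing time (a new reading comes with each control period).
- vision.camera(name): name is "scene" or "side" or "wrist"; returns a dict with "frame" (480x640x3 uint8, blue, green, red), "intrinsics" (3x3 intrinsics, pixels), "position" and "attitude" of the camera in the world; the wrist camera has in their place "T_tool_cam" (4x4, takes a point from camera to tool coordinates, whose origin is the TCP and whose axes are the flange's). Camera axes: x right, y up, looking along -z (the intrinsics and any distortion apply to the point x, -y, -z); pixel columns grow to the right and rows downward; lengths in m; the calibration is good to about 2 mm. A picture is of the moment at which its call begins: read the wrist's pose just before it. There is no depth.
- sign_off(): hands the job in; it is judged then, once.
Trained networks look in a picture, given as the dict that the camera call returned (one of the last four; its "shot" number tells which), for a name from the list of things; names that differ only in an ending like _2 or _b are one class to them, and where a whole thing is asked for, a point or a joint stands for the part that bears it (a point fixed in the world has none). Each returns a list of dicts, best first, with "score" (0 to 1); they miss things now and then, are a little off and sometimes report something else, mostly with a low value. They report only what shows in the picture. A call takes as long as a camera call. They do not tell look-alikes from the thing itself.
- spotter.find_in(label, picture): "rect" ([left, top, width, height] in pixels, round what is visible of it).
The state is a dict: "t": time; "joint_pos": joint angles; "joint_vel": joint speeds; "joint_torque": joint torques, N m; "eef_pos": TCP position; "tool_rot": TCP orientation; "contact_force": force on the tool from outside, world axes, zero at the start; "torque": the same for the moment, N m; "grip_width": finger opening in m; "gripper_force": force on a finger pad.
Only numpy, scipy, OpenCV 4.12 (cv2) and the standard library are available. Lean on these libraries where they do the work, as an engineer would, in place of code of your own. Each camera call takes 0.05 s, during which the arm holds its last target. There are 200 camera calls.

## Working session

There is one attempt and no reset: what is moved stays moved. The work goes in short steps, Python scripts to look and compute and a tool call to move; the robot and the scene stay as the last step left them, time stands still between calls to the robot, and variables do not carry over. Pictures are saved under pics/ and viewed, at most 10 in all, crops included, and the job is handed in when it is done.

Besides the shell and the picture viewer there is one more tool, called after "Request:" as name([rows], argument=value, ...), one row to a line, values as JSON. carry_out: Moves the arm, as the interface text tells. Its arguments: {"type":"object","properties":{"steps":{"type":"array"},"fingers":{"type":"number"},"grip_force":{"type":"number"}},"required":["steps"]}

```bash
mkdir -p pics; ls; cat > h.py <<'E'
import numpy as np, cv2
from scipy.spatial.transform import Rotation as R
from plant import manip, vision, sign_off, spotter
def rot(q): return R.from_quat([q[1],q[2],q[3],q[0]]).as_matrix()
def cam(name):
    s=manip.observe(); c=vision.camera(name)
    if name=='wrist':
        T=np.eye(4);T[:3,:3]=rot(s['tool_rot']);T[:3,3]=s['eef_pos'];M=T@np.array(c['T_tool_cam'])
        c['P'],c['A']=M[:3,3],M[:3,:3]
    else:
        c['P']=np.array(c['position']);a=np.array(c['attitude']); c['A']=a if a.shape==(3,3) else rot(a)
    return c
def proj(c,p):
    q=(np.atleast_2d(p)-c['P'])@c['A']; q=q*[1,-1,-1]; u=q@np.array(c['intrinsics']).T; return u[:,:2]/u[:,2:]
def back(c,uv,z):
    K=np.array(c['intrinsics']); d=np.linalg.inv(K)@[uv[0],uv[1],1]; d=c['A']@(d*[1,-1,-1]); return c['P']+d*(z-c['P'][2])/d[2]
E
python3 - <<'E'
from h import *
s=manip.observe(); print(s)
for n in ['scene','side','wrist']:
    c=cam(n); cv2.imwrite(f'pics/{n}0.png',c['frame']); print(n,[k for k in c if k!='frame'],c['P'].round(3),c['A'].round(3).tolist(),np.array(c['intrinsics']).tolist())
    for l,z in [('valve',.035),('platform',.044),('back_stop',.05),('side_stop',.05),('stand',0.01),('reducer_a',.03),('barb0',.02)]:
        for d in spotter.find_in(l,c):
            r=d['rect']; print(l,round(d['score'],2),np.round(r).tolist(),back(c,(r[0]+r[2]/2,r[1]+r[3]/2),z).round(3))
E
```

```text
pics
{'t': 0.0, 'joint_pos': array([-1.16568389e+00,  9.18393040e-02,  1.23184407e+00,  1.27373122e-05,
        1.81978610e+00, -5.66956301e-02]), 'joint_vel': array([-0.00146429,  0.00022317,  0.0011918 , -0.00051951,  0.0002034 ,
       -0.00214442]), 'joint_torque': array([-1.83154325e-04, -4.46459019e+01, -4.06443787e+01,  6.97015459e-02,
        2.94450496e-02, -1.58097059e-04]), 'eef_pos': array([ 0.26723338, -0.53688613,  0.22154219]), 'tool_rot': array([-9.25278792e-04,  9.73459112e-01,  2.28859077e-01, -1.56573413e-04]), 'contact_force': array([-0.32140808, -0.16856006,  0.82803735]), 'torque': array([-0.02841711, -0.01315659, -0.00395971]), 'gripper_force': 0.0, 'grip_width': 0.0878395377076305}
scene ['intrinsics', 'position', 'attitude', 'shot', 'P', 'A'] [ 1.251 -0.326  0.889] [[0.51, -0.6, 0.617], [0.86, 0.361, -0.36], [-0.007, 0.714, 0.7]] [[538.4701742221167, 0.0, 332.2521061344659], [0.0, 538.4701742221167, 249.85050805703312], [0.0, 0.0, 1.0]]
valve 0.88 [309.0, 168.0, 37.0, 36.0] [0.288 0.225 0.035]
valve 0.88 [363.0, 149.0, 34.0, 36.0] [0.291 0.386 0.035]
valve 0.
[... 1439 characters left out ...]
0] [ 0.591 -0.213  0.01 ]
stand 0.29 [337.0, 360.0, 42.0, 38.0] [0.396 0.32  0.01 ]
reducer_a 0.97 [312.0, 254.0, 48.0, 52.0] [0.466 0.132 0.03 ]
reducer_a 0.58 [235.0, 247.0, 45.0, 53.0] [0.614 0.142 0.03 ]
reducer_a 0.54 [252.0, 320.0, 55.0, 51.0] [0.531 0.296 0.03 ]
barb0 0.77 [185.0, 240.0, 17.0, 23.0] [0.76  0.098 0.02 ]
barb0 0.58 [181.0, 254.0, 14.0, 22.0] [0.756 0.137 0.02 ]
barb0 0.52 [201.0, 213.0, 12.0, 20.0] [0.764 0.009 0.02 ]
wrist ['intrinsics', 'T_tool_cam', 'shot', 'P', 'A'] [ 0.326 -0.507  0.385] [[0.446, 0.869, 0.214], [-0.895, 0.433, 0.108], [0.001, -0.239, 0.971]] [[412.2254137280641, 0.0, 318.5926806732473], [0.0, 412.2254137280641, 235.62853384960226], [0.0, 0.0, 1.0]]
```

View pics/scene0.png

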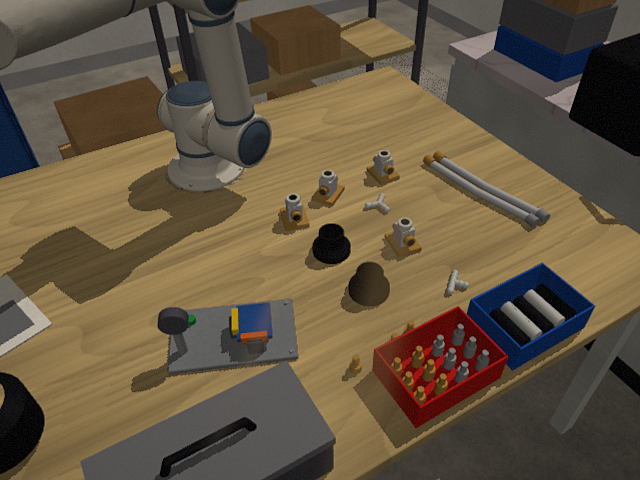

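View pics/side0.png

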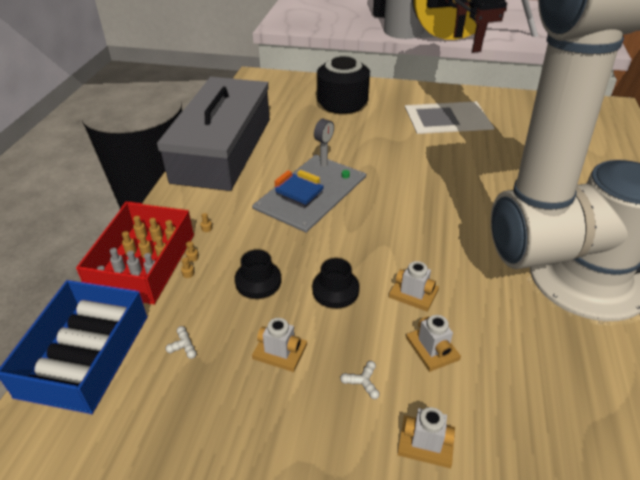

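Request:
carry_out([
  [[5.4,-2.8,-0.7,0,0,0.09],[10.8,-5.6,-1.4,0,0,0.18],[16.2,-8.4,-2.1,0,0,0.27],[21.6,-11.2,-2.8,0,0,0.36],[27.0,-14.0,-3.5,0,0,0.46]],
], fingers=8.78)

```text
t: 1.82
eef_pos: [0.4475, -0.2898, 0.2581]
tool_rot: [0.0, 1.0, -0.001, 0.0]
contact_force: [1.1, -0.5, -0.5]
grip_width: 0.0879
gripper_force: 0.0
```

Request:
carry_out([
  [[3.5,-5,-1,0,0,0],[7,-10,-2,0,0,0],[11.0,-15.0,-3,0,0,0],[11.0,-15.0,-3,0,0,0],[11.0,-15.0,-3,0,0,0]],
])

```text
t: 2.45
eef_pos: [0.5563, -0.1414, 0.2874]
tool_rot: [0.0, 1.0, 0.001, -0.0]
contact_force: [-0.1, -0.8, 0.1]
grip_width: 0.0875
gripper_force: 0.0
```

```bash
python3 - <<'E'
from h import *
s=manip.observe(); print(s['eef_pos'],s['tool_rot'],s['contact_force'])
c=cam('wrist'); cv2.imwrite('pics/w1.png',c['frame']); np.savez('pics/w1.npz',P=c['P'],A=c['A'],K=c['intrinsics'])
print(c['P'],np.array(c['T_tool_cam']).round(3).tolist())
for l,z in [('platform',.044),('back_stop',.055),('side_stop',.055),('stand',0.012)]:
    for d in spotter.find_in(l,c):
        r=d['rect']; print(l,round(d['score'],2),np.round(r).tolist(),back(c,(r[0]+r[2]/2,r[1]+r[3]/2),z).round(3))
E
```

```text
[ 0.55630642 -0.14140171  0.28740105] [ 1.53654342e-04  9.99999159e-01  1.25268910e-03 -2.98623144e-04] [-0.054587   -0.83261411  0.08648642]
[ 0.62138447 -0.14015827  0.4498491 ] [[0.0, 0.971, 0.239, 0.065], [1.0, -0.0, -0.001, -0.001], [-0.001, 0.239, -0.971, -0.162], [0.0, 0.0, 0.0, 1.0]]
platform 0.96 [253.0, 103.0, 97.0, 108.0] [ 0.599 -0.124  0.044]
platform 0.33 [318.0, 150.0, 33.0, 53.0] [ 0.581 -0.156  0.044]
back_stop 0.96 [290.0, 96.0, 56.0, 40.0] [ 0.638 -0.14   0.055]
side_stop 0.96 [320.0, 148.0, 32.0, 58.0] [ 0.582 -0.158  0.055]
stand 0.81 [207.0, 57.0, 299.0, 220.0] [ 0.587 -0.181  0.012]
```

View pics/w1.png

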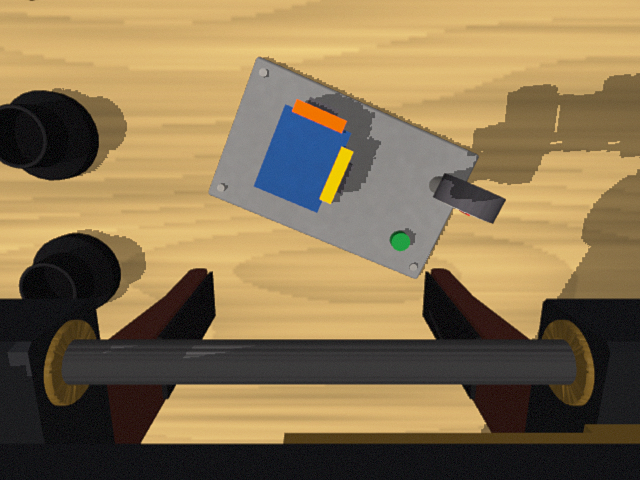

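```bash
cat > fitstand.py <<'E'
from h import *
from scipy.optimize import least_squares
f=np.load('pics/w1.npz'); c=dict(P=f['P'],A=f['A'],intrinsics=f['K']); im=cv2.imread('pics/w1.png'); hsv=cv2.cvtColor(im,cv2.COLOR_BGR2HSV)
def m(lo,hi): 
    a=cv2.inRange(hsv,lo,hi); a[:80]=0;a[230:]=0;a[:,:230]=0;a[:,380:]=0
    n,l,st,ce=cv2.connectedComponentsWithStats(a); i=1+np.argmax(st[1:,4]); return cv2.minAreaRect(np.argwhere(l==i)[:,::-1].astype(np.float32)),st[i]
O=m((6,180,120),(17,255,255));Y=m((22,180,120),(35,255,255));print(O,Y)
mod=np.array([[75,80,12],[75,-170,12],[-75,-170,12],[-75,80,12],[44,0,55],[0,-36,55]])/1000
obs=np.array([[258,57],[478,155],[416,277],[209,194],O[0][0],Y[0][0]])
def W(p,q): a=p[2]; return np.c_[p[0]+np.cos(a)*q[:,0]-np.sin(a)*q[:,1],p[1]+np.sin(a)*q[:,0]+np.cos(a)*q[:,1],q[:,2]]
g=lambda p:(proj(c,W(p,mod))-obs).ravel()
r=least_squares(g,[.6,-.12,-.4],loss='soft_l1'); print(r.x,np.degrees(r.x[2]),g(r.x).round(1))
E
python3 fitstand.py
```

```text
(((318.8867492675781, 115.53016662597656), (54.40632247924805, 13.36359977722168), 23.749494552612305), array([292,  99,  55,  34, 725], dtype=int32)) (((336.02587890625, 174.9396514892578), (12.86803150177002, 57.1182975769043), 23.198591232299805), array([320, 147,  33,  57, 727], dtype=int32))
[ 0.59715521 -0.12412301 -0.396455  ] -22.715198001824227 [-1.5 -2.3  2.5 -0.1  1.1  3.  -2.5  0.   0.2  0.2 -0.1  0.3]
```

Request:
carry_out([
  [[-1,-6,0.5,0,0,0],[-2,-12,0.5,0,0,0],[-3,-18,0.5,0,0,0],[-4.0,-24.0,0.5,0,0,0],[-5.0,-30.0,0.5,0,0,0]],
])

```text
t: 3.32
eef_pos: [0.5053, 0.1594, 0.2828]
tool_rot: [-0.0, 1.0, 0.0, 0.0]
contact_force: [0.2, 0.2, -0.2]
grip_width: 0.0878
gripper_force: 0.0
```

Request:
carry_out([
  [[-0.5,-5,1,0,0,0],[-0.5,-11,2,0,0,0],[-0.5,-11,2,0,0,0],[-0.5,-11,2,0,0,0]],
])

```text
t: 3.82
eef_pos: [0.5008, 0.2677, 0.2627]
tool_rot: [0.0, 1.0, 0.001, 0.0]
contact_force: [0.5, -0.5, 0.5]
grip_width: 0.0875
gripper_force: 0.0
```

```bash
python3 - <<'E'
from h import *
s=manip.observe(); print(s['eef_pos'],s['tool_rot'],s['contact_force'])
c=cam('wrist'); cv2.imwrite('pics/w2.png',c['frame']); np.savez('pics/w2.npz',P=c['P'],A=c['A'],K=c['intrinsics'])
for d in spotter.find_in('valve',c):
        r=d['rect']; print(round(d['score'],2),np.round(r).tolist(),back(c,(r[0]+r[2]/2,r[1]+r[3]/2),.03).round(3))
E
```

```text
[0.50084561 0.26766564 0.26273748] [3.00874086e-04 9.99999767e-01 6.11241279e-04 3.11549393e-05] [ 0.49778832 -0.49265588  0.52611611]
0.92 [166.0, 382.0, 62.0, 56.0] [0.271 0.402 0.03 ]
0.7 [445.0, 382.0, 23.0, 23.0] [0.292 0.118 0.03 ]
0.61 [309.0, 385.0, 83.0, 46.0] [0.273 0.232 0.03 ]
0.58 [266.0, 123.0, 69.0, 83.0] [0.538 0.286 0.03 ]
```

View pics/w2.png

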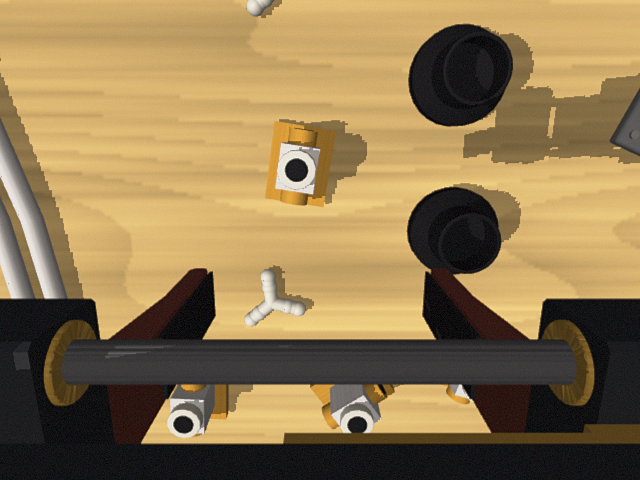

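```bash
python3 - <<'E'
from h import *
f=np.load('pics/w2.npz'); c=dict(P=f['P'],A=f['A'],intrinsics=f['K']); im=cv2.imread('pics/w2.png')[100:225,240:360]
hsv=cv2.cvtColor(im,cv2.COLOR_BGR2HSV)
m=cv2.inRange(hsv,(10,190,90),(25,255,255)); n,l,st,ce=cv2.connectedComponentsWithStats(m)
for i in range(1,n):
    if st[i,4]>50: print(st[i])
pts=np.argwhere(np.isin(l,[i for i in range(1,n) if st[i,4]>50]))[:,::-1].astype(np.float32)+[240,100]
r=cv2.minAreaRect(pts.astype(np.float32)); b=cv2.boxPoints(r); print(r); B=np.array([back(c,q,.012) for q in b]); print(B.round(4), B.mean(0).round(4), np.linalg.norm(np.diff(B,axis=0),axis=1).round(4))
for i in range(2): d=B[i+1]-B[i]; print(np.degrees(np.arctan2(d[1],d[0])))
# cap dark hole
g=cv2.inRange(im,(0,0,0),(40,40,40)); n,l,st,ce=cv2.connectedComponentsWithStats(g); i=1+np.argmax(st[1:,4]); print(st[i],ce[i]+[240,100],back(c,ce[i]+[240,100],.070).round(4))
vis=cv2.resize(im,None,fx=5,fy=5,interpolation=cv2.INTER_NEAREST)
for q in b: cv2.circle(vis,tuple(int(v) for v in (q-[240,100]+.5)*5),4,(0,0,255),-1)
cv2.imwrite('pics/w2c.png',vis)
E
```

```text
[30 56  8 35 64]
((273.4844665527344, 172.90325927734375), (6.110866546630859, 34.0517463684082), 2.2025980949401855)
[[0.5116 0.3171 0.012 ]
 [0.5452 0.315  0.012 ]
 [0.545  0.309  0.012 ]
 [0.5113 0.311  0.012 ]] [0.5283 0.313  0.012 ] [0.0337 0.006  0.0337]
-3.7183758526302935
-92.07878649805339
[ 46  59  21  22 357] [296.08683473 169.84313725] [0.5363 0.2875 0.07  ]
```

View pics/w2c.png

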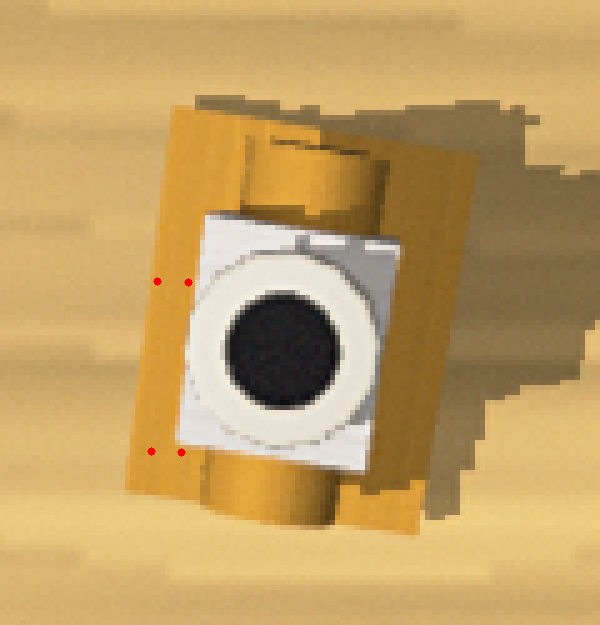

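The foot corners in the 5x crop are at (173,106), (478,156), (419,533) and (127,492), and the cap centre is at (284,350).

```bash
python3 - <<'E'
from h import *
f=np.load('pics/w2.npz'); c=dict(P=f['P'],A=f['A'],intrinsics=f['K'])
q=np.array([[173,106],[478,156],[419,533],[127,492]])/5+[239.5,99.5]
B=np.array([back(c,p,.012) for p in q]); print(B.round(4),B.mean(0))
for i,j in [(3,0),(2,1),(0,1),(3,2)]: d=B[j]-B[i]; print(np.linalg.norm(d).round(4),np.degrees(np.arctan2(d[1],d[0])).round(1))
E
```

```text
[[0.5785 0.3112 0.012 ]
 [0.5692 0.2522 0.012 ]
 [0.4951 0.2633 0.012 ]
 [0.5034 0.3223 0.012 ]] [0.53653523 0.28723573 0.012     ]
0.0759 -8.4
0.075 -8.5
0.0598 -98.9
0.0596 -98.0
```

Request:
carry_out([
  [[2,-1,4,0,0,0.07],[3.6,-2.0,9,0,0,0.148],[3.6,-2.0,14,0,0,0.148],[3.6,-2.0,16,0,0,0.148],[3.6,-2.0,16,0,0,0.148]],
])

```text
t: 4.55
eef_pos: [0.5365, 0.2875, 0.1022]
tool_rot: [0.0, 0.997, -0.074, -0.001]
contact_force: [0.1, -0.0, 0.2]
grip_width: 0.0877
gripper_force: 0.0
```

```bash
python3 - <<'E'
from h import *
s=manip.observe(); print(s['eef_pos'],s['tool_rot'],s['contact_force'],s['torque'])
c=cam('wrist'); cv2.imwrite('pics/w3.png',c['frame'])
a=-.1475;ca,sa=np.cos(a),np.sin(a)
for q in [(38,30,12),(38,-30,12),(-38,-30,12),(-38,30,12),(0,0,70)]:
    p=np.array([.5364+(ca*q[0]-sa*q[1])/1e3,.2873+(sa*q[0]+ca*q[1])/1e3,q[2]/1e3]); u=proj(c,p)[0]; print(u.round(0)); cv2.circle(c['frame'],tuple(int(v) for v in u),2,(0,0,255),-1)
cv2.imwrite('pics/w3.png',c['frame'])
E
```

```text
[0.53648467 0.28748365 0.10222291] [ 4.28116990e-04  9.97280214e-01 -7.36987202e-02 -7.00446857e-04] [ 0.12894328 -0.01467146  0.22752249] [0.04321469 0.02131178 0.037416  ]
[271. 179.]
[369. 179.]
[366. 296.]
[274. 296.]
[321. 269.]
```

View pics/w3.png

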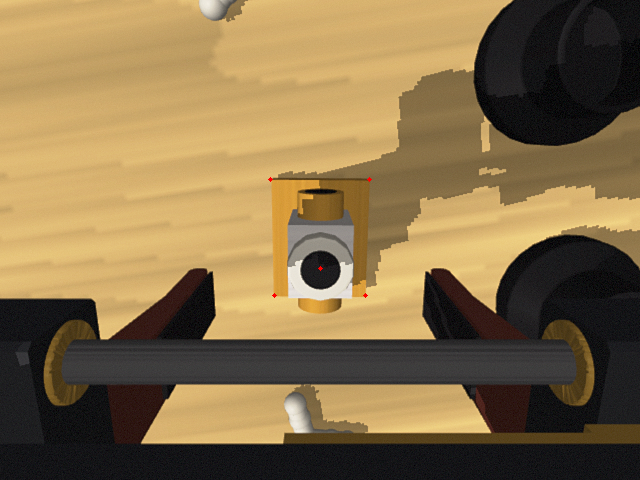

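Request:
carry_out([
  [[0,0,3,0,0,0],[0,0,6,0,0,0],[0,0,8.3,0,0,0],[0,0,8.3,0,0,0],[0,0,8.3,0,0,0]],
])

```text
t: 5.22
eef_pos: [0.5382, 0.2893, 0.0229]
tool_rot: [-0.001, 0.997, -0.073, 0.002]
contact_force: [0.2, -0.2, -0.1]
grip_width: 0.0881
gripper_force: 0.0
```

Request:
carry_out([
  [[0,0,0,0,0,0],[0,0,0,0,0,0],[0,0,0,0,0,0],[0,0,0,0,0,0],[0,0,0,0,0,0]],
], fingers=2.8, grip_force=35)

```text
t: 5.85
eef_pos: [0.5366, 0.2886, 0.0196]
tool_rot: [0.0, 0.997, -0.073, -0.0]
contact_force: [0.2, -1.2, -0.5]
grip_width: 0.0413
gripper_force: 0.0
```

Request:
carry_out([
  [[0,0,0,0,0,0],[0,0,0,0,0,0],[0,0,0,0,0,0],[0,0,0,0,0,0]],
])

```text
t: 6.35
eef_pos: [0.5366, 0.2881, 0.0195]
tool_rot: [0.0, 0.997, -0.073, -0.0]
contact_force: [-0.7, -4.8, 1.2]
grip_width: 0.0341
gripper_force: 35.0
```

Request:
carry_out([
  [[0,0,-1,0,0,0],[0,0,-4,0,0,0],[0,0,-9,0,0,0],[0.3,3,-14,0,0,0],[0.7,8,-17,0,0,0.05]],
])

```text
t: 6.98
eef_pos: [0.5319, 0.2098, 0.192]
tool_rot: [-0.001, 0.995, -0.097, 0.001]
contact_force: [1.8, -0.8, -7.9]
grip_width: 0.0336
gripper_force: 35.0
```

Request:
carry_out([
  [[0.5,6,-0.5,0,0,0.04],[1,12,-1,0,0,0.08],[1.5,18,-1,0,0,0.12],[2.0,24,-1,0,0,0.16],[2.5,29,-1,0,0,0.206]],
])

```text
t: 7.6
eef_pos: [0.4993, -0.0821, 0.199]
tool_rot: [-0.001, 0.98, -0.2, -0.0]
contact_force: [0.4, 0.3, -7.8]
grip_width: 0.0337
gripper_force: 35.0
```

Request:
carry_out([
  [[0,0,0,0,0,0],[0,0,0,0,0,0],[0,0,0,0,0,0],[0,0,0,0,0,0]],
])

```text
t: 8.1
eef_pos: [0.5001, -0.0796, 0.1995]
tool_rot: [-0.0, 0.98, -0.199, -0.0]
contact_force: [-0.5, -0.3, -7.8]
grip_width: 0.0339
gripper_force: 35.0
```

```bash
python3 - <<'E'
from h import *
s=manip.observe(); print(s['eef_pos'],s['tool_rot'],s['contact_force'],s['torque'],s['grip_width'])
c=cam('wrist'); cv2.imwrite('pics/w4.png',c['frame']); np.savez('pics/w4.npz',P=c['P'],A=c['A'],K=c['intrinsics'])
E
```

```text
[ 0.50007124 -0.07964013  0.19954667] [-1.63249905e-04  9.80060483e-01 -1.98699311e-01 -8.64547672e-05] [-0.50790813 -0.33567293 -7.835935  ] [ 0.07675677 -0.01906562 -0.0554909 ] 0.03387743961198117
```

View pics/w4.png

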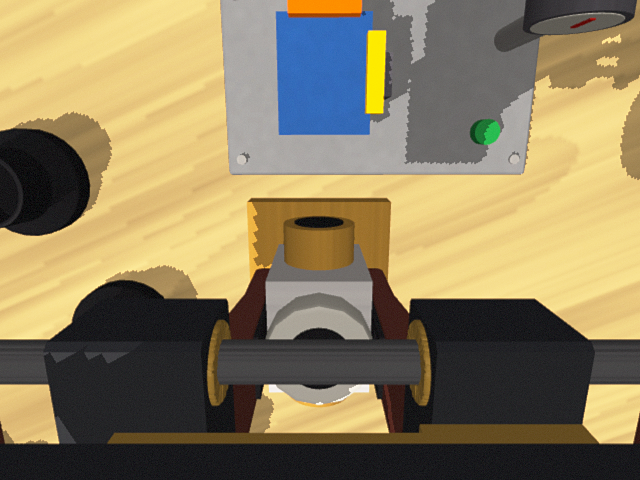

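```bash
cat > fit4.py <<'E'
from h import *
from scipy.optimize import least_squares
f=np.load('pics/w4.npz'); c=dict(P=f['P'],A=f['A'],intrinsics=f['K']); im=cv2.imread('pics/w4.png'); hsv=cv2.cvtColor(im,cv2.COLOR_BGR2HSV)
bl=cv2.inRange(hsv,(100,120,40),(125,255,255))>0; ye=cv2.inRange(hsv,(22,180,60),(35,255,255))>0
E=[] # uv,z,axis,value
def add(uv,z,ax,v): E.append((back(c,uv,z),ax,v))
for r in range(25,125,4):
    k=np.flatnonzero(bl[r,250:330])+250; add((k[0]-.5,r),.044,1,.034)
for u in range(285,360,4):
    k=np.flatnonzero(bl[60:160,u])+60; add((u,k[-1]+.5),.044,0,-.042)
for r in range(38,108,4):
    k=np.flatnonzero(ye[r,340:400])+340; add((k[-1]+.5,r),.055,1,-.042)
print('row70',im[70,358:392].tolist()); print('col320',[(r,im[r,325].tolist()) for r in range(6,22)])
P=np.array([e[0][:2] for e in E]);ax=np.array([e[1] for e in E]);v=np.array([e[2] for e in E])
def g(p):
    d=P-p[:2];ca,sa=np.cos(p[2]),np.sin(p[2]); L=np.c_[d@[ca,sa],d@[-sa,ca]]; return L[range(len(P)),ax]-v
r=least_squares(g,[.6,-.12,-.4],loss='soft_l1',f_scale=.0005); print(r.x,np.degrees(r.x[2]))
e=g(r.x)*1e3; print(e[:25].round(1),e[25:44].round(1),e[44:].round(1))
p=r.x;ca,sa=np.cos(p[2]),np.sin(p[2])
for q in [(38,0,44),(38,0,55),(-27,-30,55),(0,-30,44)]: print(q,proj(c,[p[0]+(ca*q[0]-sa*q[1])/1e3,p[1]+(sa*q[0]+ca*q[1])/1e3,q[2]/1e3]).round(1))
# valve foot front edge while held: foot underside z=tcp-.019
for uv in [(248,199),(390,199)]: print('foot',back(c,uv,.19954-.019+.012).round(4))
E
python3 fit4.py
```

```text
row70 [[184, 102, 50], [185, 103, 50], [189, 111, 53], [188, 107, 53], [189, 110, 56], [192, 112, 54], [193, 108, 46], [158, 99, 69], [54, 134, 173], [0, 196, 242], [0, 238, 255], [0, 237, 254], [0, 235, 253], [0, 234, 253], [0, 236, 253], [0, 237, 253], [0, 236, 253], [0, 234, 253], [0, 234, 253], [0, 234, 252], [0, 234, 253], [0, 235, 253], [0, 235, 253], [0, 236, 253], [0, 237, 254], [0, 242, 255], [19, 216, 255], [71, 99, 119], [69, 59, 60], [73, 65, 67], [68, 67, 68], [71, 67, 71], [74, 68, 75], [101, 95, 102]]
col320 [(6, [0, 142, 253]), (7, [0, 144, 253]), (8, [0, 143, 253]), (9, [0, 142, 253]), (10, [0, 143, 253]), (11, [0, 146, 255]), (12, [0, 146, 255]), (13, [0, 88, 200]), (14, [0, 70, 154]), (15, [0, 67, 156]), (16, [22, 72, 165]), (17, [106, 89, 120]), (18, [184, 110, 60]), (19, [192, 109, 50]), (20, [190, 110, 52]), (21, [189, 109, 52])]
[ 0.5969342  -0.1239592  -0.39800881] -22.804224921837733
[ 0.3  0.3 -0.3 -0.2 -0.2 -0.1 -0.   0.   0.1  0.2  0.2  0.3 -0.3 -0.3
 -0.2 -0.1 -0.1  0.   0.1  0.1  0.2  0.3 -0.4 -0.3 -0.2] [ 0.  0.  0.  0.  0.  0.  0.  0.  0.  0. -0. -0. -0. -0. -0. -0. -0. -0.
 -0.] [-0.  -0.1 -0.2  0.4  0.3  0.2  0.1 -0.  -0.1 -0.2 -0.3  0.3  0.2  0.1
  0.  -0.1 -0.2  0.4]
(38, 0, 44) [[324.1  17.3]]
(38, 0, 55) [[324.3  12.8]]
(-27, -30, 55) [[366.1 112.8]]
(0, -30, 44) [[365.4  74.8]]
foot [ 0.5473 -0.067   0.1925]
foot [ 0.5244 -0.1212  0.1925]
```

Request:
carry_out([
  [[4,0,0,0,0,0],[8,0,1,0,0,-0.002],[10.3,0,4,0,0,-0.002],[10.3,0,8,0,0,-0.002],[10.3,0,10,0,0,-0.002]],
])

```text
t: 8.78
eef_pos: [0.5936, -0.1203, 0.0961]
tool_rot: [-0.0, 0.98, -0.198, -0.003]
contact_force: [0.4, -0.5, -7.2]
grip_width: 0.0337
gripper_force: 35.0
```

Request:
carry_out([
  [[0,0,0.7,0,0,0],[0,0,1.4,0,0,0],[0,0,2.0,0,0,0],[0,0,2.3,0,0,0],[0,0,2.3,0,0,0]],
])

```text
t: 9.4
eef_pos: [0.5947, -0.1212, 0.0769]
tool_rot: [-0.0, 0.98, -0.199, 0.0]
contact_force: [0.3, -0.4, -7.0]
grip_width: 0.034
gripper_force: 35.0
```

Request:
carry_out([
  [[0,0,0,0,0,0],[0,0,0,0,0,0],[0,0,0,0,0,0]],
])

```text
t: 9.78
eef_pos: [0.5948, -0.1212, 0.0768]
tool_rot: [0.0, 0.98, -0.199, 0.0]
contact_force: [0.6, 1.0, -8.0]
grip_width: 0.0337
gripper_force: 35.0
```

```bash
cat >> h.py <<'E'
def st():
    s=manip.observe(); p=np.array(s['eef_pos']); T=rot(s['tool_rot']); y=np.radians(-22.80); S=np.array([[np.cos(y),np.sin(y)],[-np.sin(y),np.cos(y)]])
    d=S@(p[:2]-[.59693,-.12396])*1e3; f=S@np.array(s['contact_force'])[:2]
    print('t %.2f stand mm'%s['t'],d.round(2),'z %.2f'%(p[2]*1e3),'yawerr %.2f'%(np.degrees(np.arctan2(T[1,0],T[0,0]))+22.80),'tilt',(T[:2,2]*57.3).round(2),'F stand',f.round(2),'Fz %.2f'%s['contact_force'][2],'M',np.round(s['torque'],2),s['grip_width'])
E
python3 -c "from h import *;st()"
```

```text
t 9.78 stand mm [-3.07  1.71] z 76.81 yawerr -0.13 tilt [ 0.02 -0.  ] F stand [0.2  1.18] Fz -8.04 M [0.01 0.03 0.  ] 0.033692297300361745
```

Request:
carry_out([
  [[-0.04,-0.14,0.4,0,0,-0.002],[-0.04,-0.14,0.8,0,0,-0.002],[-0.04,-0.14,1.1,0,0,-0.002],[-0.04,-0.14,1.2,0,0,-0.002],[-0.04,-0.14,1.2,0,0,-0.002]],
])

```text
t: 10.4
eef_pos: [0.5948, -0.1197, 0.0645]
tool_rot: [-0.0, 0.98, -0.198, -0.0]
contact_force: [-0.2, 1.0, -7.6]
grip_width: 0.0338
gripper_force: 35.0
```

```bash
python3 -c "from h import *;st()"
```

```text
t 10.40 stand mm [-3.58  3.09] z 64.51 yawerr -0.02 tilt [-0.01  0.  ] F stand [-0.56  0.83] Fz -7.59 M [ 0.1  -0.01 -0.02] 0.03381816610965672
```

Request:
carry_out([
  [[0,0,0.04,0,0,0],[0,0,0.08,0,0,0],[0,0,0.08,0,0,0],[0,0,0.08,0,0,0]],
])

```text
t: 10.9
eef_pos: [0.5949, -0.1197, 0.0639]
tool_rot: [-0.0, 0.98, -0.198, 0.0]
contact_force: [0.2, -0.6, -7.8]
grip_width: 0.0335
gripper_force: 35.0
```

```bash
python3 -c "from h import *;st()"
```

```text
t 10.90 stand mm [-3.56  3.12] z 63.86 yawerr -0.01 tilt [0. 0.] F stand [ 0.44 -0.51] Fz -7.84 M [ 0.06 -0.04  0.05] 0.03350092667525206
```

Request:
carry_out([
  [[0,0,0.02,0,0,0],[0,0,0.04,0,0,0],[0,0,0.04,0,0,0],[0,0,0.04,0,0,0]],
])

```text
t: 11.4
eef_pos: [0.5949, -0.1197, 0.0636]
tool_rot: [-0.0, 0.98, -0.198, 0.0]
contact_force: [-1.2, 1.1, -6.5]
grip_width: 0.0338
gripper_force: 35.0
```

Request:
carry_out([
  [[0,0,0.02,0,0,0],[0,0,0.03,0,0,0],[0,0,0.03,0,0,0],[0,0,0.03,0,0,0]],
])

```text
t: 11.9
eef_pos: [0.5949, -0.1197, 0.0636]
tool_rot: [0.0, 0.98, -0.198, 0.0]
contact_force: [-2.7, 0.0, -1.8]
grip_width: 0.0334
gripper_force: 35.0
```

```bash
python3 -c "from h import *;st()"
```

```text
t 11.90 stand mm [-3.53  3.1 ] z 63.56 yawerr -0.02 tilt [ 0.01 -0.  ] F stand [-2.52 -1.02] Fz -1.84 M [0.16 0.4  0.03] 0.033367883602411746
```

Request:
carry_out([
  [[0.08,0,-0.01,0,0,0],[0.16,0,-0.01,0,0,0],[0.24,0,-0.01,0,0,0],[0.3,0,-0.01,0,0,0],[0.3,0,-0.01,0,0,0]],
])

```text
t: 12.52
eef_pos: [0.5978, -0.1208, 0.0636]
tool_rot: [-0.0, 0.98, -0.198, 0.0]
contact_force: [-3.8, 2.4, 1.3]
grip_width: 0.0335
gripper_force: 35.0
```

```bash
python3 -c "from h import *;st()"
```

```text
t 12.53 stand mm [-0.42  3.2 ] z 63.57 yawerr -0.01 tilt [0.02 0.  ] F stand [-4.4   0.73] Fz 1.31 M [0.28 0.59 0.03] 0.0335392449945959
```

Request:
carry_out([
  [[0.0,0,-0.02,0,0,0],[0.02,0,-0.02,0,0,0],[0.02,0,-0.02,0,0,0],[0.02,0,-0.02,0,0,0]],
])

```text
t: 13.02
eef_pos: [0.5978, -0.1209, 0.0636]
tool_rot: [-0.0, 0.98, -0.198, -0.0]
contact_force: [-5.2, 3.6, 0.6]
grip_width: 0.0336
gripper_force: 35.0
```

```bash
python3 -c "from h import *;st()"
```

```text
t 13.03 stand mm [-0.41  3.19] z 63.58 yawerr -0.01 tilt [0.   0.01] F stand [-6.18  1.33] Fz 0.60 M [ 0.4   0.57 -0.04] 0.03363537494071228
```

Request:
carry_out([
  [[0.02,0,0,0,0,0],[0.03,0,0,0,0,0],[0.03,0,0,0,0,0],[0.03,0,0,0,0,0]],
])

```text
t: 13.52
eef_pos: [0.5981, -0.121, 0.0636]
tool_rot: [-0.0, 0.98, -0.198, 0.0]
contact_force: [-4.1, 2.6, 1.4]
grip_width: 0.0341
gripper_force: 35.0
```

```bash
python3 -c "from h import *;st()"
```

```text
t 13.53 stand mm [-0.08  3.17] z 63.57 yawerr -0.01 tilt [0. 0.] F stand [-4.81  0.82] Fz 1.40 M [0.49 0.64 0.08] 0.034128934370904335
```

Request:
carry_out([
  [[0.0,0,-0.03,0,0,0],[0.02,0,-0.03,0,0,0],[0.03,0,-0.03,0,0,0],[0.03,0,-0.03,0,0,0]],
])

```text
t: 14.02
eef_pos: [0.5984, -0.1212, 0.0636]
tool_rot: [-0.0, 0.98, -0.198, -0.0]
contact_force: [-4.4, 2.2, 0.1]
grip_width: 0.0339
gripper_force: 35.0
```

```bash
python3 -c "from h import *;st()"
```

```text
t 14.03 stand mm [0.27 3.1 ] z 63.62 yawerr -0.02 tilt [-0.  0.] F stand [-4.9   0.31] Fz 0.12 M [ 0.36  0.45 -0.07] 0.03385283730199069
```

Request:
carry_out([
  [[0.02,0,0,0,0,0],[0.03,0,0,0,0,0],[0.03,0,0,0,0,0],[0.03,0,0,0,0,0]],
])

```text
t: 14.52
eef_pos: [0.5986, -0.1213, 0.0636]
tool_rot: [0.0, 0.98, -0.198, -0.0]
contact_force: [-3.1, 1.8, -2.1]
grip_width: 0.0339
gripper_force: 35.0
```

```bash
python3 -c "from h import *;st()"
```

```text
t 14.53 stand mm [0.54 3.06] z 63.57 yawerr -0.02 tilt [-0.01 -0.  ] F stand [-3.54  0.43] Fz -2.05 M [0.28 0.46 0.03] 0.03385734075927218
```

Request:
carry_out([
  [[0.02,0,-0.01,0,0,0],[0.04,0,-0.01,0,0,0],[0.05,0,-0.01,0,0,0],[0.05,0,-0.01,0,0,0]],
])

```text
t: 15.02
eef_pos: [0.5987, -0.1214, 0.0636]
tool_rot: [-0.0, 0.98, -0.198, -0.001]
contact_force: [-4.9, 2.2, -1.8]
grip_width: 0.0338
gripper_force: 35.0
```

```bash
python3 -c "from h import *;st()"
```

```text
t 15.03 stand mm [0.64 3.06] z 63.63 yawerr -0.02 tilt [-0.06  0.02] F stand [-5.37  0.09] Fz -1.82 M [0.36 0.72 0.03] 0.03379707138181815
```

Request:
carry_out([
  [[0.02,0,0,0,0,0],[0.03,0,0,0,0,0],[0.03,0,0,0,0,0],[0.03,0,0,0,0,0]],
])

```text
t: 15.52
eef_pos: [0.5987, -0.1214, 0.0636]
tool_rot: [-0.0, 0.98, -0.198, -0.001]
contact_force: [-5.0, 2.8, -1.4]
grip_width: 0.0337
gripper_force: 35.0
```

```bash
python3 -c "from h import *;st()"
```

```text
t 15.53 stand mm [0.66 3.03] z 63.64 yawerr -0.02 tilt [-0.1   0.03] F stand [-5.74  0.64] Fz -1.43 M [ 0.54  0.94 -0.02] 0.03374202223863167
```

Request:
carry_out([
  [[0.02,0,0,0,0,0],[0.04,0,0,0,0,0],[0.04,0,0,0,0,0],[0.04,0,0,0,0,0]],
])

```text
t: 16.02
eef_pos: [0.5987, -0.1214, 0.0637]
tool_rot: [-0.0, 0.98, -0.198, -0.001]
contact_force: [-6.9, 3.4, -0.5]
grip_width: 0.0342
gripper_force: 35.0
```

```bash
python3 -c "from h import *;st()"
```

```text
t 16.02 stand mm [0.69 3.06] z 63.68 yawerr -0.01 tilt [-0.14  0.05] F stand [-7.69  0.49] Fz -0.55 M [ 0.54  1.16 -0.07] 0.034175253190215846
```

Request:
carry_out([
  [[0.02,0,0,0,0,0],[0.03,0,0,0,0,0],[0.03,0,0,0,0,0],[0.03,0,0,0,0,0]],
])

```text
t: 16.52
eef_pos: [0.5988, -0.1215, 0.0637]
tool_rot: [-0.0, 0.98, -0.198, -0.002]
contact_force: [-8.7, 3.2, 0.5]
grip_width: 0.0337
gripper_force: 35.0
```

```bash
python3 -c "from h import *;st()"
```

```text
t 16.52 stand mm [0.72 3.02] z 63.70 yawerr -0.01 tilt [-0.18  0.06] F stand [-9.26 -0.37] Fz 0.46 M [0.65 1.41 0.  ] 0.03374215945321192
```

Request:
carry_out([
  [[0.02,0,0,0,0,0],[0.04,0,0,0,0,0],[0.04,0,0,0,0,0],[0.04,0,0,0,0,0],[0.04,0,0,0,0,0]],
])

```text
t: 17.15
eef_pos: [0.5988, -0.1214, 0.0637]
tool_rot: [-0.0, 0.98, -0.198, -0.002]
contact_force: [-9.3, 4.0, 1.5]
grip_width: 0.0338
gripper_force: 35.0
```

```bash
python3 -c "
from h import *;st()
for i in range(3):vision.camera('side');st()"
```

```text
t 17.15 stand mm [0.75 3.05] z 63.75 yawerr -0.01 tilt [-0.22  0.07] F stand [-10.12   0.06] Fz 1.49 M [ 0.75  1.65 -0.01] 0.03375864772682025
t 17.20 stand mm [0.74 3.08] z 63.78 yawerr -0.01 tilt [-0.22  0.07] F stand [-10.03   0.29] Fz 2.29 M [ 0.72  1.59 -0.02] 0.03369190602039029
t 17.25 stand mm [0.74 3.06] z 63.76 yawerr -0.01 tilt [-0.22  0.07] F stand [-10.56   0.41] Fz 2.23 M [ 0.73  1.65 -0.04] 0.03392707717937136
t 17.30 stand mm [0.72 3.03] z 63.73 yawerr -0.01 tilt [-0.23  0.07] F stand [-11.69  -1.54] Fz 0.88 M [ 0.78  1.63 -0.03] 0.03377315287838821
```

Request:
carry_out([
  [[0,0,0,0,0,0],[0,0,0,0,0,0],[0,0,0,0,0,0],[0,0,0,0,0,0],[0,0,0,0,0,0]],
])

```text
t: 17.92
eef_pos: [0.5988, -0.1214, 0.0638]
tool_rot: [-0.0, 0.98, -0.198, -0.002]
contact_force: [-10.2, 4.5, 2.4]
grip_width: 0.034
gripper_force: 35.0
```

Request:
carry_out([
  [[0,0,0,0,0,0],[0,0,0,0,0,0],[0,0,0,0,0,0],[0,0,0,0,0,0]],
])

```text
t: 18.42
eef_pos: [0.5988, -0.1214, 0.0637]
tool_rot: [-0.0, 0.98, -0.198, -0.002]
contact_force: [-9.3, 4.3, 1.9]
grip_width: 0.0337
gripper_force: 35.0
```

```bash
python3 -c "
from h import *;st()"
```

```text
t 18.43 stand mm [0.74 3.06] z 63.74 yawerr -0.01 tilt [-0.22  0.07] F stand [-10.3    0.37] Fz 1.92 M [0.73 1.65 0.02] 0.03373477173901295
```

Request:
carry_out([
  [[-0.06,0,0,0,0,0],[-0.11,0,0,0,0,0],[-0.15,0,0,0,0,0],[-0.15,0,0,0,0,0],[-0.15,0,0,0,0,0]],
])

```text
t: 19.05
eef_pos: [0.5987, -0.1214, 0.0637]
tool_rot: [-0.0, 0.98, -0.198, -0.0]
contact_force: [-3.8, 2.7, -1.5]
grip_width: 0.0342
gripper_force: 35.0
```

```bash
python3 -c "
from h import *;st()"
```

```text
t 19.05 stand mm [0.66 3.07] z 63.66 yawerr -0.01 tilt [-0.04  0.01] F stand [-4.51  1.01] Fz -1.53 M [0.42 0.72 0.01] 0.03423074268074643
```

Request:
carry_out([
  [[-0.04,0,-0.01,0,0,0],[-0.04,0.05,-0.01,0,0,0],[-0.04,0.1,-0.01,0,0,0],[-0.04,0.15,-0.01,0,0,0],[-0.04,0.15,-0.01,0,0,0]],
])

```text
t: 19.68
eef_pos: [0.598, -0.1229, 0.0636]
tool_rot: [0.0, 0.98, -0.198, -0.0]
contact_force: [-0.9, 2.1, -6.7]
grip_width: 0.0336
gripper_force: 35.0
```

```bash
python3 -c "
from h import *;st()"
```

```text
t 19.68 stand mm [0.62 1.38] z 63.63 yawerr -0.02 tilt [-0.01 -0.02] F stand [-1.64  1.6 ] Fz -6.67 M [0.34 0.04 0.03] 0.033567399148508544
```

Request:
carry_out([
  [[0,0.03,0.01,0,0,0],[0,0.06,0.01,0,0,0],[0,0.08,0.01,0,0,0],[0,0.08,0.01,0,0,0]],
])

```text
t: 20.18
eef_pos: [0.5977, -0.1237, 0.0637]
tool_rot: [0.0, 0.98, -0.198, -0.0]
contact_force: [-0.5, 0.2, -7.6]
grip_width: 0.0337
gripper_force: 35.0
```

```bash
python3 -c "
from h import *;st()"
```

```text
t 20.18 stand mm [0.6  0.51] z 63.68 yawerr -0.03 tilt [-0.01 -0.02] F stand [-0.53 -0.01] Fz -7.57 M [ 0.07  0.05 -0.  ] 0.033712868181521874
```

Request:
carry_out([
  [[0,0.02,0,0,0,0],[0,0.04,0,0,0,0],[0,0.04,0,0,0,0],[0,0.04,0,0,0,0]],
])

```text
t: 20.68
eef_pos: [0.5976, -0.1238, 0.0638]
tool_rot: [0.0, 0.98, -0.198, 0.0]
contact_force: [0.5, -0.5, -7.2]
grip_width: 0.0339
gripper_force: 35.0
```

```bash
python3 -c "
from h import *;st()"
```

```text
t 20.68 stand mm [0.56 0.39] z 63.85 yawerr -0.02 tilt [ 0. -0.] F stand [ 0.63 -0.24] Fz -7.24 M [ 0.07  0.02 -0.04] 0.033859495932696014
```

Request:
carry_out([
  [[0,0,0.02,0,0,0],[0,0,0.035,0,0,0],[0.02,0,0.035,0,0,0],[0.02,0,0.035,0,0,0]],
])

```text
t: 21.18
eef_pos: [0.5977, -0.1238, 0.0637]
tool_rot: [-0.0, 0.98, -0.198, -0.0]
contact_force: [-0.2, 0.5, -5.3]
grip_width: 0.034
gripper_force: 35.0
```

```bash
python3 -c "
from h import *;st()"
```

```text
t 21.18 stand mm [0.65 0.44] z 63.65 yawerr -0.01 tilt [-0.01  0.  ] F stand [-0.35  0.43] Fz -5.28 M [ 0.11  0.26 -0.  ] 0.03395989765529713
```

Request:
carry_out([
  [[0,0.02,0,0,0,0],[0,0.04,0,0,0,0],[0,0.04,0,0,0,0],[0,0.04,0,0,0,0]],
])

```text
t: 21.68
eef_pos: [0.5976, -0.1239, 0.0636]
tool_rot: [-0.0, 0.98, -0.198, -0.0]
contact_force: [-2.1, 3.7, -4.8]
grip_width: 0.0339
gripper_force: 35.0
```

```bash
python3 -c "
from h import *;st()"
```

```text
t 21.68 stand mm [0.62 0.38] z 63.61 yawerr 0.00 tilt [0.   0.03] F stand [-3.36  2.56] Fz -4.75 M [ 0.6   0.27 -0.  ] 0.03390574775086146
```

Request:
carry_out([
  [[0,0.02,0,0,0,0],[0,0.04,0,0,0,0],[0,0.04,0,0,0,0],[0,0.04,0,0,0,0]],
])

```text
t: 22.18
eef_pos: [0.5975, -0.1242, 0.0636]
tool_rot: [-0.0, 0.98, -0.198, -0.0]
contact_force: [-2.4, 4.8, -3.7]
grip_width: 0.0342
gripper_force: 35.0
```

```bash
python3 -c "
from h import *;st()
for i in range(2):vision.camera('side');st()"
```

```text
t 22.18 stand mm [0.61 0.  ] z 63.60 yawerr 0.00 tilt [0.01 0.04] F stand [-4.1   3.46] Fz -3.68 M [0.93 0.25 0.03] 0.03422299101846895
t 22.23 stand mm [0.62 0.01] z 63.62 yawerr 0.00 tilt [0.01 0.04] F stand [-3.79  2.8 ] Fz -4.62 M [ 0.88  0.29 -0.01] 0.03396229168602633
t 22.27 stand mm [0.63 0.01] z 63.61 yawerr 0.00 tilt [0.01 0.04] F stand [-2.65  3.89] Fz -4.47 M [0.86 0.29 0.12] 0.033849112954236184
```

Request:
carry_out([
  [[0,0.02,0,0,0,0],[0,0.04,0,0,0,0],[0,0.04,0,0,0,0],[0,0.04,0,0,0,0]],
])

```text
t: 22.78
eef_pos: [0.5973, -0.1246, 0.0636]
tool_rot: [-0.0, 0.98, -0.198, -0.0]
contact_force: [-2.3, 5.4, -4.6]
grip_width: 0.0335
gripper_force: 35.0
```

```bash
python3 -c "
from h import *;st()
for i in range(2):vision.camera('side');st()"
```

```text
t 22.77 stand mm [ 0.63 -0.43] z 63.61 yawerr 0.00 tilt [0.   0.04] F stand [-4.21  4.11] Fz -4.60 M [0.9 0.3 0.1] 0.033530040655461536
t 22.82 stand mm [ 0.62 -0.42] z 63.58 yawerr 0.00 tilt [0.   0.04] F stand [-4.24  3.64] Fz -3.60 M [0.82 0.26 0.1 ] 0.03368293640042274
t 22.88 stand mm [ 0.64 -0.41] z 63.62 yawerr 0.00 tilt [0.01 0.03] F stand [-3.98  3.65] Fz -5.43 M [0.89 0.24 0.13] 0.03370240065684987
```

Request:
carry_out([
  [[-0.03,0,0,0,0,0],[-0.03,0.02,0,0,0,0],[-0.03,0.04,0,0,0,0],[-0.03,0.04,0,0,0,0]],
])

```text
t: 23.38
eef_pos: [0.5972, -0.1248, 0.0636]
tool_rot: [-0.0, 0.98, -0.198, 0.0]
contact_force: [-0.5, 5.2, -4.6]
grip_width: 0.0338
gripper_force: 35.0
```

```bash
python3 -c "
from h import *;st()
for i in range(2):vision.camera('side');st()"
```

```text
t 23.38 stand mm [ 0.64 -0.7 ] z 63.62 yawerr -0.00 tilt [0.05 0.03] F stand [-2.51  4.59] Fz -4.58 M [ 0.98 -0.12  0.01] 0.03384965685159824
t 23.43 stand mm [ 0.61 -0.7 ] z 63.59 yawerr -0.00 tilt [0.05 0.04] F stand [-2.07  4.9 ] Fz -4.66 M [ 0.98 -0.06  0.06] 0.0336393892701792
t 23.48 stand mm [ 0.63 -0.69] z 63.61 yawerr -0.00 tilt [0.05 0.04] F stand [-1.62  4.34] Fz -4.67 M [ 1.02 -0.04 -0.01] 0.033968656440580766
```

Request:
carry_out([
  [[0,0.02,0,0,0,0],[0,0.03,0,0,0,0],[0,0.03,0,0,0,0],[0,0.03,0,0,0,0]],
])

```text
t: 23.98
eef_pos: [0.5972, -0.1248, 0.0636]
tool_rot: [-0.001, 0.98, -0.198, 0.0]
contact_force: [0.7, 6.3, -5.5]
grip_width: 0.0338
gripper_force: 35.0
```

```bash
python3 -c "
from h import *;st()
for i in range(2):vision.camera('side');st()"
```

```text
t 23.98 stand mm [ 0.6 -0.7] z 63.61 yawerr 0.01 tilt [0.06 0.06] F stand [-1.83  6.08] Fz -5.52 M [ 1.16 -0.11  0.04] 0.03383773609549235
t 24.02 stand mm [ 0.62 -0.73] z 63.60 yawerr 0.01 tilt [0.06 0.06] F stand [-1.2  5.6] Fz -4.18 M [ 1.14 -0.14  0.01] 0.03399757267013007
t 24.07 stand mm [ 0.6  -0.72] z 63.62 yawerr 0.00 tilt [0.06 0.06] F stand [-2.    5.94] Fz -4.33 M [ 1.16 -0.17 -0.04] 0.033756844076643186
```

Request:
carry_out([
  [[0,0.02,0,0,0,0],[0,0.04,0,0,0,0],[0,0.06,0,0,0,0],[0,0.06,0,0,0,0]],
])

```text
t: 24.58
eef_pos: [0.5972, -0.1249, 0.0637]
tool_rot: [-0.001, 0.98, -0.197, 0.001]
contact_force: [1.5, 7.4, -4.8]
grip_width: 0.0341
gripper_force: 35.0
```

```bash
python3 -c "
from h import *;st()
for i in range(2):vision.camera('side');st()"
```

```text
t 24.57 stand mm [ 0.63 -0.73] z 63.68 yawerr 0.02 tilt [0.09 0.11] F stand [-1.51  7.44] Fz -4.84 M [ 1.41 -0.24 -0.06] 0.03407514208645597
t 24.62 stand mm [ 0.62 -0.73] z 63.65 yawerr 0.02 tilt [0.09 0.11] F stand [-1.78  7.4 ] Fz -4.82 M [ 1.4  -0.26 -0.04] 0.03387244314861772
t 24.68 stand mm [ 0.6  -0.75] z 63.63 yawerr 0.02 tilt [0.09 0.11] F stand [-0.85  7.14] Fz -3.86 M [ 1.42 -0.25 -0.02] 0.033864281127845605
```

Request:
carry_out([
  [[0,0.03,0,0,0,0],[0,0.06,0,0,0,0],[0,0.09,0,0,0,0],[0,0.09,0,0,0,0]],
])

```text
t: 25.18
eef_pos: [0.5972, -0.1249, 0.0637]
tool_rot: [-0.002, 0.98, -0.197, 0.001]
contact_force: [2.5, 9.6, -4.0]
grip_width: 0.0336
gripper_force: 35.0
```

```bash
python3 -c "
from h import *;st()
for i in range(2):vision.camera('side');st()"
```

```text
t 25.18 stand mm [ 0.63 -0.8 ] z 63.70 yawerr 0.05 tilt [0.13 0.19] F stand [-1.44  9.83] Fz -4.01 M [ 1.84 -0.46 -0.1 ] 0.03360793912866912
t 25.23 stand mm [ 0.64 -0.79] z 63.72 yawerr 0.05 tilt [0.13 0.19] F stand [-1.96  9.72] Fz -6.12 M [ 1.85 -0.49 -0.08] 0.03384176637248596
t 25.27 stand mm [ 0.62 -0.77] z 63.70 yawerr 0.05 tilt [0.13 0.19] F stand [-0.82 10.71] Fz -4.91 M [ 1.89 -0.45 -0.07] 0.03388498255949515
```

Request:
carry_out([
  [[0,0,0,0,0,0],[0,0,0,0,0,0],[0,0,0,0,0,0],[0,0,0,0,0,0],[0,0,0,0,0,0]],
])

```text
t: 25.9
eef_pos: [0.5972, -0.1249, 0.0637]
tool_rot: [-0.002, 0.98, -0.197, 0.001]
contact_force: [3.2, 9.3, -5.0]
grip_width: 0.0336
gripper_force: 35.0
```

Request:
carry_out([
  [[0,0,0,0,0,0],[0,0,0,0,0,0],[0,0,0,0,0,0],[0,0,0,0,0,0],[0,0,0,0,0,0]],
])

```text
t: 26.52
eef_pos: [0.5972, -0.1249, 0.0637]
tool_rot: [-0.002, 0.98, -0.197, 0.001]
contact_force: [2.6, 9.7, -4.6]
grip_width: 0.0334
gripper_force: 35.0
```

```bash
python3 -c "
from h import *;st()
for i in range(2):vision.camera('side');st()"
```

```text
t 26.52 stand mm [ 0.61 -0.77] z 63.68 yawerr 0.05 tilt [0.13 0.19] F stand [-1.33  9.94] Fz -4.60 M [ 1.86 -0.5  -0.07] 0.033366275185459135
t 26.57 stand mm [ 0.64 -0.79] z 63.72 yawerr 0.05 tilt [0.13 0.18] F stand [-1.33  9.11] Fz -4.37 M [ 1.85 -0.43 -0.09] 0.03384931768439858
t 26.62 stand mm [ 0.62 -0.78] z 63.72 yawerr 0.05 tilt [0.13 0.19] F stand [-0.85 10.38] Fz -3.89 M [ 1.89 -0.53 -0.1 ] 0.03385616022179609
```

Request:
carry_out([
  [[0,-0.06,0.01,0,0,0],[0,-0.11,0.02,0,0,0],[0,-0.16,0.02,0,0,0],[0,-0.16,0.02,0,0,0]],
])

```text
t: 27.12
eef_pos: [0.5972, -0.1248, 0.0636]
tool_rot: [-0.001, 0.98, -0.198, 0.0]
contact_force: [0.3, 5.7, -4.4]
grip_width: 0.0338
gripper_force: 35.0
```

```bash
python3 -c "
from h import *;st()
for i in range(2):vision.camera('side');st()"
```

```text
t 27.12 stand mm [ 0.6  -0.69] z 63.60 yawerr 0.00 tilt [0.06 0.05] F stand [-1.95  5.41] Fz -4.38 M [ 1.13 -0.05  0.01] 0.03377448054698772
t 27.18 stand mm [ 0.62 -0.71] z 63.59 yawerr 0.01 tilt [0.06 0.05] F stand [-2.24  5.85] Fz -4.18 M [1.08 0.   0.01] 0.03404627582791705
t 27.23 stand mm [ 0.61 -0.69] z 63.59 yawerr 0.00 tilt [0.06 0.05] F stand [-1.53  4.58] Fz -4.25 M [ 1.09 -0.05  0.05] 0.033941707057687544
```

Request:
carry_out([
  [[0,-0.02,0.01,0,0,0],[0,-0.05,0.01,0,0,0],[0,-0.05,0.01,0,0,0]],
])

```text
t: 27.6
eef_pos: [0.5972, -0.1248, 0.0636]
tool_rot: [-0.0, 0.98, -0.198, 0.0]
contact_force: [-1.0, 5.0, -3.1]
grip_width: 0.0341
gripper_force: 35.0
```

```bash
python3 -c "
from h import *;st()"
```

```text
t 27.60 stand mm [ 0.62 -0.67] z 63.60 yawerr -0.01 tilt [0.04 0.01] F stand [-2.85  4.2 ] Fz -3.08 M [0.94 0.04 0.09] 0.03409673071957344
```

Request:
carry_out([
  [[0,0,0,0,0,0],[0,0,0,0,0,0],[0,0,0,0,0,0],[0,0,0,0,0,0],[0,0,0,0,0,0]],
], fingers=5.5)

```text
t: 28.22
eef_pos: [0.597, -0.1251, 0.0633]
tool_rot: [0.0, 0.98, -0.198, 0.0]
contact_force: [0.3, 0.2, 0.9]
grip_width: 0.0547
gripper_force: 0.0
```

```bash
python3 -c "
from h import *;st()
c=cam('wrist'); cv2.imwrite('pics/w5.png',c['frame'])"
```

```text
t 28.23 stand mm [ 0.53 -1.02] z 63.26 yawerr -0.02 tilt [ 0.01 -0.01] F stand [0.24 0.28] Fz 0.91 M [ 0.02  0.02 -0.01] 0.05474492300031273
```

View pics/w5.png

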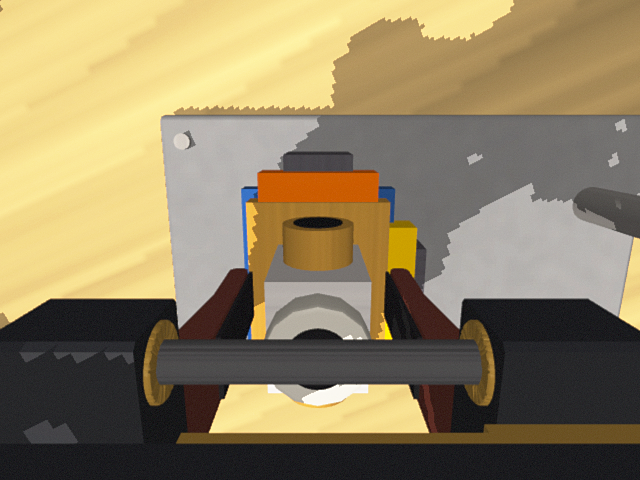

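The valve's foot edge meets the orange face at row 202 and the yellow stop near column 390, and the fingers are free. I'll retract and check it from the same viewpoint as before.

Request:
carry_out([
  [[0,0,-1,0,0,0],[0,0,-4,0,0,0],[0,0,-9,0,0,0],[-3,0,-14,0,0,0],[-8,0,-16,0,0,0]],
])

```text
t: 28.9
eef_pos: [0.5238, -0.0941, 0.2277]
tool_rot: [0.0, 0.98, -0.198, 0.003]
contact_force: [-0.4, -0.1, 0.8]
grip_width: 0.0552
gripper_force: 0.0
```

Request:
carry_out([
  [[-2.5,0,-3,0,0,0],[-2.5,0,-3,0,0,0],[-2.5,0,-3,0,0,0],[-2.5,0,-3,0,0,0]],
])

```text
t: 29.4
eef_pos: [0.5004, -0.0845, 0.2511]
tool_rot: [-0.0, 0.98, -0.198, -0.002]
contact_force: [-0.8, -0.7, 0.4]
grip_width: 0.055
gripper_force: 0.0
```

```bash
python3 - <<'E'
from h import *
st(); c=cam('wrist'); im=c['frame'].copy()
p=[.59693,-.12396,np.radians(-22.80)];ca,sa=np.cos(p[2]),np.sin(p[2])
for q in [(38,30,56),(38,-30,56),(-38,-30,56),(-38,30,56)]:
    u=proj(c,[p[0]+(ca*q[0]-sa*q[1])/1e3,p[1]+(sa*q[0]+ca*q[1])/1e3,q[2]/1e3])[0]; print(u.round(1))
cv2.imwrite('pics/w6.png',cv2.resize(im[0:200,200:450],None,fx=3,fy=3,interpolation=cv2.INTER_CUBIC))
E
```

```text
t 29.40 stand mm [-104.27   -1.03] z 251.11 yawerr -0.03 tilt [-0.18  0.04] F stand [-0.5  -0.96] Fz 0.45 M [ 0.03 -0.04  0.  ] 0.05503707056197239
[280.3  33.1]
[355.7  33.1]
[353.7 131.6]
[282.4 131.6]
```

View pics/w6.png

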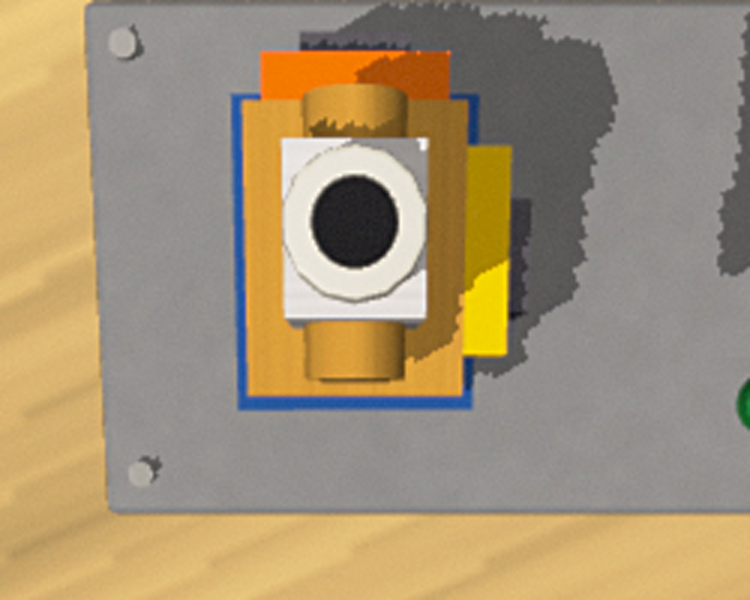

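The valve stands upright and square against both stops, with a blue margin all round: its foot corners are near (240,98), (468,98), (464,396) and (246,396) in the crop, which matches the prediction.

```bash
python3 -c "from h import *;print(sign_off())"
```

```text
the job is handed in; nothing more can be done
None
```

The valve stands released and square against both stops, pressed about 8 N on orange then yellow (an estimate: 10 N wrist reading less drag, each held over 1 s); handed in at about 29 s of 67 s.

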